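# Set the pine cone in a centrepiece with sprung tongs

## Task

The pine cone standing on the table has just been painted, so do not touch it by hand: take the sprung tongs out of their wooden stand, squeeze them shut on the cone and set it down, not dropped, upright in the middle of the card disc between the four glued walnuts. Then stand the tongs back in their stand as they were, and leave the other things on the table where they are.

Things in the scene. Friction and masses are not known exactly. Their poses are not given: they have to be found in the camera images.
- tongs: Sprung tongs standing upright, 126 mm tall, 130 g: a dark wooden head (22 x 30 x 11 mm) on top, two steel arms hanging from it, each with a black round thumb rest outside and a black-lined jaw 38 mm tall at its lower end. 22 mm wide in x; tips 105 mm apart over their outsides when free. Origin midway between the lower tips of the free arms; z up to the head, y the line along which the arms close.
- tongs_grip (a point): Midway between the two thumb rests, 88.5 mm above the origin of the tongs: grip here along the tongs' y. The rests are rubber bars of 12 mm diameter, 22 mm long in x, 54 mm apart over their outsides when free, 43 mm when the jaws are parallel. The head's top is 37 mm higher. Held part-squeezed, the tongs are carried by friction. Squeezing moves the tips up to 4 mm down from the head.
- jaw_left (a joint): Swing of each arm (both always swing alike): 0 = free, inner faces of the jaws about 80 mm apart; grows as squeezed; 0.16 = jaws parallel, 48 mm apart; on the cone they stop at about 0.15; stop at 0.25. 0.1 rad brings the thumb rests 7 mm and the jaws 21 mm nearer together. A spring opens the tongs: about 5 N on the rests starts to close them, about 9 N makes the jaws parallel.
- stand: Fixed wooden stand of the tongs, origin at the centre of its underside: a pocket 120 mm long (y), 31 mm wide (x) and 34 mm deep, floor 8 mm above the table; a lip above its long sides flares out to a mouth about 50 mm wide, its top 60 mm above the table. The tongs stand in it on their tips, their y along the stand's y.
- cone: The open pine cone, standing on its base, 64 mm wide and 64 mm tall; origin at the centre of its underside, z up. Its outer scales give way: jaws grip it at about 50 mm width, anywhere from 8 to 48 mm above its underside. Mass about 30 g.
- centrepiece: Fixed round card disc, 155 mm across, 6.5 mm thick, flat on the table, with four gold walnuts (35 x 48 mm, 34 mm high) glued near its rim, two on its +x side and two on its -x side. Origin at the centre of its underside. Between the pairs a lane about 45 mm wide runs along its y through the middle: the jaws have room to open along this y.
- disc_middle (a point): The middle of the card disc, on its upper face: where the cone shall stand.
- tea_light: Bystander: small tea light in its metal cup, 39 mm across, 21 mm high. Origin at the centre of its underside.
- walnut: Bystander: a loose walnut, 34 x 49 x 33 mm. Origin at the centre of its underside.
- paint_jar: Bystander: small white paint jar, 46 mm across, 46 mm high. Origin at the centre of its underside.
- glue_stick: Bystander: white glue stick, 98 mm long, 11 mm thick, lying on the table near the robot. Origin at the centre of its underside.
Not all that is in view belongs to the job. What is shaped like the tongs but orange is not meant.

How it is judged (in metres and radians):
On the way, in this order (a step that is already met when the one before it is completed fails the run):
1. the cone is lifted by the tongs (height (world z) of cone above 0.03 m and contact force between tongs and cone above 0.3 N), for 0.2 s.
2. the cone is lowered in the tongs onto the middle of the disc (contact force between tongs and cone above 0.3 N and horizontal distance between cone and disc_middle below 0.02 m and z of cone in the frame of disc_middle below 0.012 m), for 0.05 s.
3. the tongs have let go and the cone stands on the disc (contact force between tongs and cone below 0.03 N and horizontal distance between cone and disc_middle below 0.015 m and z of cone in the frame of disc_middle below 0.008 m and angle between cone's own z axis and vertical below 0.2 rad), for 0.2 s.
At the end, for the whole second after the job is handed in: The cone stands upright (within 0.2 rad) on the card disc, its origin within 15 mm of the disc's middle, free of the tongs; the tongs stand open and upright (within 0.2 rad) down in the pocket of their stand, within 12 mm of its centre; all at rest and let go (all of step 3 and horizontal distance between tongs and stand below 0.012 m and z of tongs in the frame of stand below 0.016 m and angle between tongs's own z axis and vertical below 0.2 rad and value of joint jaw_left below 0.04 rad and linear speed of each of tongs, cone below 0.02 m/s); the robot touches nothing.
It fails at once if the gripper or arm touches the cone (contact force between any of the fingers, the arm and cone above 0.2 N).
It fails at once if another thing on the table is pushed more than 20 mm (distance of any of tea_light, walnut, paint_jar, glue_stick from where it was at the start of the episode above 0.02 m).
It also fails if it takes over 72 s, if anything falls off the work surface, if the arm or the gripper's body presses on something with over 40 N, if the wrist force passes 120 N, or if a joint passes its speed limit or range.

## Robot

A 6-joint arm with a two-finger parallel gripper is mounted at the origin on a cart in front of the work surface, level with it; the furniture and walls round the work are solid. World frame = base frame: x ahead of the robot, y to its left, z up, the work surface at z = 0. Lengths are in mm, angles in rad, forces in N, time in s.
With the tool pointing down it reaches from about 275 to 750 mm from the base axis. Payload 10.2 kg.
Tool frame: the origin (TCP) lies midway between the tips of the shut fingers; the grasp point (between the pads) lies 19 mm behind it (ctrl.grasp_offset is the distance from the TCP to the grasp point, in mm); z points along the fingers, y is the line along which they close (so a half turn about z gives the same grasp; the last joint's range is limited). The gripper opens to 85 mm and grips with 20 to 120 N. Pads are 22 mm wide; open, the fingers measure 114 mm over their backs; the gripper's body (76 mm by 85 mm) begins 54 mm behind the grasp point. The pads swing forward as they close: fully open they stand 13 mm farther back than shut.
Start: joints at [0.947, 0.313, 1.498, -0, 1.331, -0.223], TCP at [204.844, 483.394, 231.294] pointing down, gripper open.
Joint ranges: [-2.94, 2.94], [-0.97, 2.17], [0.19, 2.56], [-1.23, 4.37], [0.02, 3.11], [-2.88, 2.88]. Speed limits (rad/s): [2.39, 2.39, 3.01, 3.14, 3.14, 3.14].

## Interface

Orientations are given as a unit quaternion [w, x, y, z].
In Python, from rig import ctrl, viewer, models gives the robot as it stands. The module is installed in compiled form; this text tells all that it offers.
- The arm moves only by the shell command python3 -m pendant 'ROWS' [OPENING] [FORCE]. ROWS is text: rows parted by semicolons, each of 4 numbers parted by spaces: the shift along the tool's x, y, z in m, then the turn about the tool's z in rad. In form: x y z yaw; .... A call has 1 to 10 rows; each row shifts and turns the commanded pose from where the row before left it, along the tool's axes as they then stand; what a row does not reach is not made up. A row lasts 1/8 s, in which the tool goes at most 62.5 mm and 10.7 degrees, less where a joint would pass 70% of its speed; a pose out of reach is approached as far as the arm can. A call is refused whole if a number of a shift passes 0.0625 or a number of a turn 0.188, either way. A call with a gripper value outside its range is refused whole. OPENING is the opening, from 0 (shut) to 1 (fully open), set as the call begins (- or left out, the last holds). The fingers move at their own pace and stop on an object; FORCE is the grip in N (left out, the last holds). Time passes only in rows, so rows that do not move let the fingers close. It gives the time, the measured TCP pose, the force, the opening and the grip force at its end, in the units of the state.
- ctrl.sense(): the state, without advancing time (a new reading comes with each control period).
- viewer.capture(name): name is "side" or "top" or "wrist"; returns a dict with "color" (400x640x3 uint8, red, green, blue), "vertical_fov" (degrees; the focal length in pixels is half the picture's height over the tangent of half this angle, whatever the lens; pixels are square), "cx", "cy" (the principal point, pixels), "pose" (4x4, takes a point from camera to world coordinates). Camera axes: x right, y down, z forward; pixel columns grow to the right and rows downward; lengths in mm; the calibration is good to about 2 mm. A picture is of the moment at which its call begins. There is no depth.
- ctrl.finish_job(): hands the job in; it is judged then, once.
Trained networks look in the newest picture that a camera, given by its name, has taken for a name from the list of things; names that differ only in an ending like _2 or _b are one class to them, and where a whole thing is asked for, a point or a joint stands for the part that bears it (a point fixed in the world has none). Each returns a list of dicts, best first, with "p" (0 to 1); they miss things now and then, are a little off and sometimes report something else, mostly with a low value. They report only what shows in the picture. A call takes as long as a camera call. They do not tell look-alikes from the thing itself.
- models.boxes_of(camera, query): "at" ([x, y, z] in mm, in world coordinates, good to about 4 mm: the middle of the surface that is visible of it).
The state is a dict: "time_s": time; "joints": joint angles; "dq": joint speeds; "tau": joint torques, N m; "eef_pos": TCP position; "ee_rot": TCP orientation; "force": force on the tool from outside, world axes, zero at the start; "wrist_torque": the same for the moment, N m; "grip_width": opening from 0.0 (shut) to 1.0 (fully open); "grip_force": force on a finger pad.
Only numpy, scipy, OpenCV 4.12 (cv2) and the standard library are available. Lean on these libraries where they do the work, as an engineer would, in place of code of your own. Each camera call takes 0.05 s, during which the arm holds its last target. There are 200 camera calls.

## Working session

There is one attempt and no reset: what is moved stays moved. The work goes in short steps, Python scripts to look and compute and a shell command to move; the robot and the scene stay as the last step left them, time stands still between calls to the robot, and variables do not carry over. Pictures are saved under pics/ and viewed, at most 10 in all, crops included, and the job is handed in when it is done.

```bash
mkdir -p pics
cat > h.py <<'E'
import numpy as np, cv2
from rig import ctrl, viewer, models
def shot(cam,name):
    c=viewer.capture(cam); cv2.imwrite(f'pics/{name}.png',cv2.cvtColor(c['color'],cv2.COLOR_RGB2BGR)); return c
def K(c):
    f=200/np.tan(np.radians(c['vertical_fov'])/2); return f
def ray(c,u,v,z):
    f=K(c); P=np.array(c['pose']); d=P[:3,:3]@np.array([(u-c['cx'])/f,(v-c['cy'])/f,1]); o=P[:3,3]
    return o+d*(z-o[2])/d[2]
def proj(c,p):
    f=K(c); P=np.array(c['pose']); q=P[:3,:3].T@(np.array(p)-P[:3,3]); return q[0]/q[2]*f+c['cx'],q[1]/q[2]*f+c['cy']
E
python3 - <<'E'
from h import *
np.set_printoptions(precision=3,suppress=True)
s=ctrl.sense(); print(s['eef_pos'],s['ee_rot'],s['grip_width'],ctrl.grasp_offset)
for cam in ['top','side']:
    c=shot(cam,cam+'0'); print(cam,c['vertical_fov'],c['cx'],c['cy'],np.array(c['pose']).tolist())
    for q in ['tongs','tongs_grip','stand','cone','centrepiece','tea_light','walnut','paint_jar','glue_stick']:
        for r in models.boxes_of(cam,q)[:3]: print(q,round(r['p'],2),np.round(r['at'],1),np.round(proj(c,r['at'])))
E
```

```text
[204.674 483.176 230.727] [-0.     0.199  0.98  -0.001] 0.9967756892286327 18.700000000000003
top 53.23095586325215 317.3661429586153 195.62803465472214 [[-0.018455572539654415, -0.9933196105730617, 0.11391024138862352, 417.07573407083606], [-0.9992772143080334, 0.022112157048155844, 0.030920890599311496, -15.349895130873962], [-0.03323312815565893, -0.11325724595653304, -0.9930097458893999, 1015.2015778313157], [0.0, 0.0, 0.0, 1.0]]
tongs 0.62 [363.4 -93.3  93. ] [366. 264.]
tongs_grip 0.93 [364.6 -99.8  90.4] [368. 264.]
tongs_grip 0.56 [645.8   8.8  98.7] [318. 143.]
tongs_grip 0.21 [645.2  22.5   6.1] [314. 152.]
stand 0.72 [644.2  22.5   8. ] [314. 153.]
cone 0.75 [ 475.8 -191.1   47.9] [403. 215.]
cone 0.45 [454.6 193.3   9.6] [248. 228.]
centrepiece 0.96 [454.5 192.9   9.3] [248. 228.]
centrepiece 0.45 [ 475.9 -190.6   44.2] [403. 215.]
tea_light 0.51 [ 672.9 -165.5   13.8] [387. 139.]
walnut 0.5 [656.1 173.6  23.6] [255. 148.]
paint_jar 0.74 [445.    4.9  51. ] [322. 230.]
glue_stick 0.65 [346.6 152.   11.4] [264. 271.]
glue_stick 0.59 [645.1  23.3   4.9] [314. 153.]
glue_stick 0.55 [648.2   8.5  99.2] [318. 142.]
side 56.4226789256554 325.06498880622865 198.00872903377766 [[-0.9900830442469177, -0.05166086715297429, 0.13063965821969423, 398.22745671410496], [-0.14009094432189806, 0.29361764482356856, -0.9456020336099428, 801.0184017798204], [0.010492512270883006, -0.9545259731684955, -0.2979430712954773, 380.4668540246439], [0.0, 0.0, 0.0, 1.0]]
tongs 0.91 [657.6  32.6  92.9] [258. 214.]
tongs 0.71 [360.8 -87.9  52.9] [388. 219.]
tongs_grip 0.85 [654.2  31.4  93.3] [260. 213.]
tongs_grip 0.83 [364.4 -87.8  59.2] [387. 217.]
stand 0.84 [642.   38.5  28.8] [265. 241.]
cone 0.61 [ 475.5 -180.1   27.7] [346. 214.]
centrepiece 0.56 [455.2 218.7   4.2] [337. 301.]
tea_light 0.52 [ 660.6 -159.7   13.8] [279. 217.]
paint_jar 0.64 [445.5  23.5  24.2] [351. 246.]
glue_stick 0.49 [348.4 166.5   8.1] [396. 289.]
```

Run:
```python
import cv2
a=cv2.imread('pics/top0.png')[100:310,190:450]; cv2.imwrite('pics/top0c.png',cv2.resize(a,None,fx=2.85,fy=2.85,interpolation=cv2.INTER_CUBIC))
a=cv2.imread('pics/side0.png')[130:340,190:470]; cv2.imwrite('pics/side0c.png',cv2.resize(a,None,fx=2.8,fy=2.8,interpolation=cv2.INTER_CUBIC))
```

```text
(no output)
```

View pics/top0c.png

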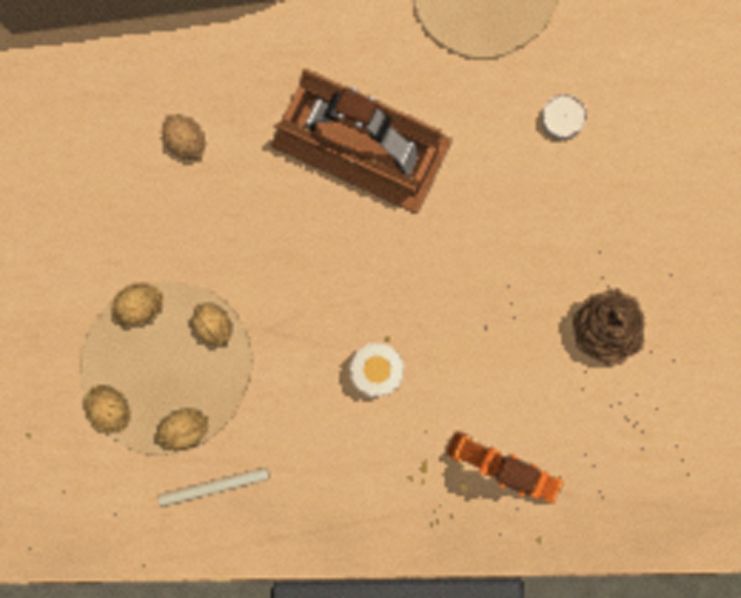

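View pics/side0c.png

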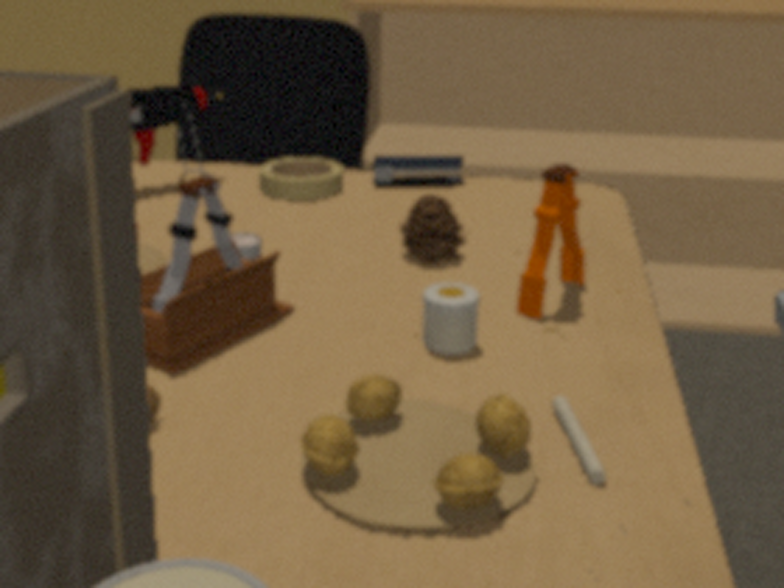

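The black-armed tongs are in the stand at about (645, 20), and the stand's y is turned about -25°. The orange look-alike is at (364, -95) and the cone at (476, -190). The disc is at (455, 193), with its lane turned about -15°. I'll move near the stand and look with the wrist camera.

```bash
python3 -m pendant '-.053 -.023 0 0;-.053 -.023 0 0;-.053 -.023 0 0;-.053 -.023 0 0;-.053 -.023 0 0;-.053 -.023 0 0;-.053 -.023 0 0;-.053 -.023 0 0;-.053 -.023 0 0;-.03 -.02 0 .05'
python3 - <<'E'
from h import *
c=shot('wrist','w1'); print(c['vertical_fov'],c['cx'],c['cy'],np.round(np.array(c['pose']),3).tolist())
for q in ['tongs','tongs_grip','stand']:
    for r in models.boxes_of('wrist',q)[:3]: print(q,round(r['p'],2),np.round(r['at'],1),np.round(proj(c,r['at'])))
s=ctrl.sense(); print(s['eef_pos'],s['ee_rot'],s['joints'],s['time_s'])
E
```

```text
time_s: 2.25
eef_pos: [584.4, 74.5, 230.9]
ee_rot: [-0.0, 0.225, 0.974, -0.0]
force: [-0.8, 0.5, 0.4]
grip_width: 1.001
grip_force: 0.0
61.74085257691971 317.81586450590305 198.03322084794345 [[0.437, 0.851, 0.29, 510.769], [0.899, -0.414, -0.14, 110.455], [0.001, 0.322, -0.947, 372.949], [0.0, 0.0, 0.0, 1.0]]
tongs 0.93 [372.6 -78.7  50.2] [53. 34.]
tongs 0.74 [651.3  24.3 105.2] [300. 273.]
tongs_grip 0.68 [376.4 -76.2  55.5] [54. 36.]
tongs_grip 0.57 [650.1  21.3  99.7] [297. 270.]
stand 0.8 [648.1  20.4  25.1] [299. 235.]
[582.95388985  76.51623207 231.00827093] [-3.66062715e-04  2.23654683e-01  9.74668377e-01  5.30057707e-05] [-6.87047850e-02  4.53767052e-01  1.29687806e+00  2.22642205e-04
  1.39165413e+00 -1.18841576e+00] 2.45
```

View pics/w1.png

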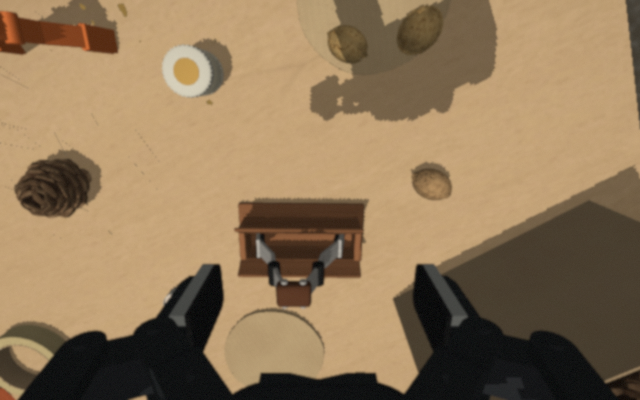

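Run:
```python
from h import *
c=viewer.capture('wrist'); t=viewer.capture('top')
s=ctrl.sense(); q=s['eef_pos']; print(q)
print('head',ray(c,293,285,134),ray(c,293,304,125)); 
print('jaw mid',ray(c,300,240,45))
for u,v,z in [(238,202,60),(365,204,60),(239,276,60),(361,276,60)]: print('rim',ray(c,u,v,z)[:2])
for z in (0,50,100,150,200,250): p=ray(c,395,297,z); print(z,p[:2],proj(t,p), 'edge2',ray(c,588,202,z)[:2],proj(t,ray(c,588,202,z)))
a=t['color'][50:180,150:400,::-1]; cv2.imwrite('pics/t1c.png',cv2.resize(a,None,fx=3.2,fy=3.2,interpolation=cv2.INTER_CUBIC))
```

```text
[582.6082037   77.49496046 231.45606704]
head [642.12089316  25.57230062 134.        ] [664.31710983  13.48101071 125.        ]
jaw mid [644.65900225  25.88218093  45.        ]
rim [574.51321611  -6.78611755]
rim [631.37565575 105.83948128]
rim [647.99607475 -48.30648036]
rim [705.10119455  69.56263487]
0 [791.03341645  88.91234704] (np.float64(288.07367714962527), np.float64(99.37205680105289)) edge2 [767.52837201 343.31021768] (np.float64(192.58159512917814), np.float64(110.76204950861701))
50 [753.28026446  92.04699491] (np.float64(284.8610794535448), np.float64(106.92266305884395)) edge2 [732.92457595 312.35901465] (np.float64(197.68742695170405), np.float64(117.28839931083186))
100 [715.52711248  95.18164277] (np.float64(281.2827917170401), np.float64(115.33275493196982)) edge2 [698.32077989 281.40781161] (np.float64(203.37960485549755), np.float64(124.56422535208524))
150 [677.7739605   98.31629064] (np.float64(277.2726059588142), np.float64(124.75794181979789)) edge2 [663.71698382 250.45660858] (np.float64(209.76528428496005), np.float64(132.7264953073191))
200 [640.02080851 101.4509385 ] (np.float64(272.7473051461465), np.float64(135.3938096958792)) edge2 [629.11318776 219.50540555] (np.float64(216.97942481023154), np.float64(141.94771649649724))
250 [602.26765653 104.58558637] (np.float64(267.60082620684665), np.float64(147.4896398498002)) edge2 [594.50939169 188.55420252] (np.float64(225.19443378191042), np.float64(152.44826254679518))
```

View pics/t1c.png

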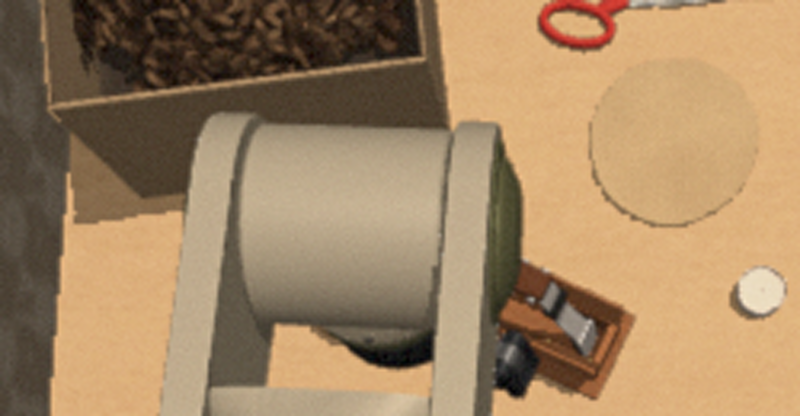

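The crate's base front is at x ≥ 767, so it is clear of the work. The tongs are near (643, 25). I'll move above them and measure from closer.

```bash
python3 -m pendant '-.04 -.011 0 0;-.038 -.011 .025 0;0 0 .025 0;0 0 0 0'
cat >> h.py <<'E'
def frame(s):
    w,x,y,z=s['ee_rot']; from scipy.spatial.transform import Rotation as R
    return R.from_quat([x,y,z,w]).as_matrix()
def delta(s,target,off=0):
    "tool-axes shift in m to bring TCP to target"
    return frame(s).T@(np.array(target)-np.array(s['eef_pos']))/1000
E
python3 - <<'E'
from h import *
c=shot('wrist','w2'); s=ctrl.sense(); print(s['eef_pos'],frame(s)[:2,1])
for q in ['tongs','tongs_grip','stand']:
    for r in models.boxes_of('wrist',q)[:2]: print(q,round(r['p'],2),np.round(r['at'],1),np.round(proj(c,r['at'])))
for z in (125,134): print(z,proj(c,[643,25,z]))
a=c['color'][150:400,160:480,::-1]; cv2.imwrite('pics/w2c.png',cv2.resize(a,None,fx=2.4,fy=2.4,interpolation=cv2.INTER_CUBIC))
E
```

```text
time_s: 3.05
eef_pos: [642.7, 23.8, 179.8]
ee_rot: [-0.002, 0.223, 0.975, -0.0]
force: [-0.3, -0.1, -0.1]
grip_width: 0.999
grip_force: 0.0
[643.29550039  23.86140617 181.59678426] [0.43437769 0.90073082]
tongs 0.81 [651.8  20.4 112.3] [319. 227.]
tongs_grip 0.72 [648.2  19.5 107.3] [315. 220.]
stand 0.96 [646.3  22.6  19.3] [318. 181.]
125 (np.float64(319.1784688223324), np.float64(220.27194302786884))
134 (np.float64(319.2388146690484), np.float64(225.90374412160884))
```

View pics/w2c.png

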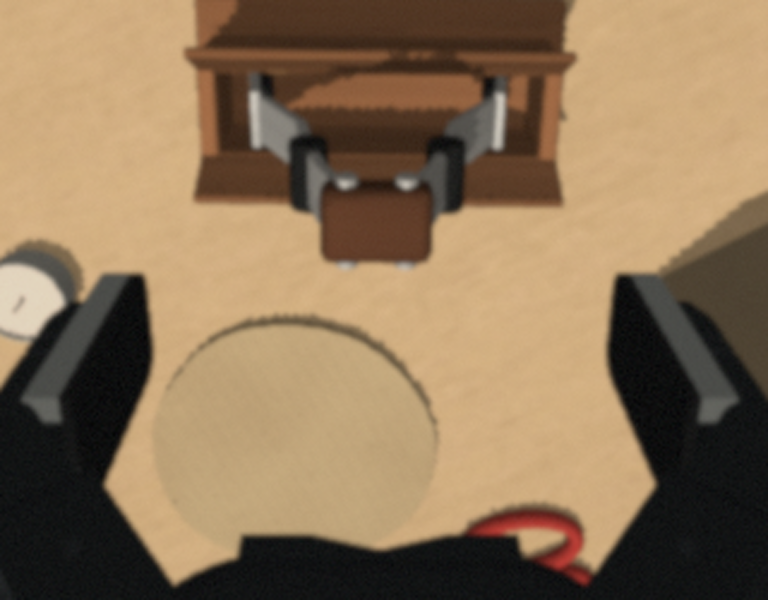

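Run:
```python
from h import *
c=viewer.capture('wrist'); s=ctrl.sense(); R=frame(s); o=np.array(s['eef_pos'])
print('campose z',c['pose'][2,3] if hasattr(c['pose'],'shape') else c['pose'][2][3])
def P(n,x,y,z):
    p=ray(c,160+x/2.4,150+y/2.4,z); print(n,p.round(1),'tool',(R.T@(p-o))[:2].round(1))
P('head TL',323,190,134);P('head TR',432,190,134);P('head BL',323,262,134);P('head BR',432,262,134)
P('restL out',290,175,96.5);P('restR out',465,175,96.5)
P('restL back',309,140,96.5);P('restL front',309,210,96.5)
P('lip near out',380,52,60);P('lip far out',380,203,60);P('lip far in',380,157,42);P('lip near in',380,68,60)
P('lip farL',195,203,60);P('lip farR',561,203,60);P('nearL',188,55,60);P('nearR',575,55,60)
t=viewer.capture('top');
```

```text
campose z 324.9947072538615
head TL [641.2   9.2 134. ] tool [ -3.6 -14. ]
head TR [653.6  34.7 134. ] tool [-3.6 14.4]
head BL [ 6.60e+02 -4.00e-01  1.34e+02] tool [-24.7 -14.4]
head BR [672.8  25.9 134. ] tool [-24.7  14.8]
restL out [646.3  -7.5  96.5] tool [-15.4 -26.8]
restR out [669.8  41.1  96.5] tool [-15.4  27.2]
restL back [638.6   3.1  96.5] tool [ -3.8 -20.6]
restL front [659.5  -7.7  96.5] tool [-27.3 -21.3]
lip near out [631.7  30.5  60. ] tool [14.4  1. ]
lip far out [682.5   6.   60. ] tool [-42.    1.1]
lip far in [672.9  10.7  42. ] tool [-31.2   1.1]
lip near in [636.8  28.   60. ] tool [8.8 1. ]
lip farL [653.4 -54.3  60. ] tool [-42.  -65.9]
lip farR [711.1  65.2  60. ] tool [-42.   66.8]
nearL [604.3 -28.8  60. ] tool [ 13.3 -64.2]
nearR [661.5  89.8  60. ] tool [13.4 67.4]
```

Head, thumb rests and stand lip all agree on a tongs centre 14.3 mm along tool -x, with y centred. I'll shift over and descend.

```bash
python3 -m pendant '-.0145 0 0 0;0 0 .03 0;0 0 .03 0;0 0 .02 0;0 0 0 0'
python3 - <<'E'
from h import *
c=shot('wrist','w3'); s=ctrl.sense(); print(s['eef_pos'],s['force'])
a=c['color'][150:400,160:480,::-1]; cv2.imwrite('pics/w3c.png',cv2.resize(a,None,fx=2.4,fy=2.4,interpolation=cv2.INTER_CUBIC))
E
```

```text
time_s: 3.98
eef_pos: [656.2, 16.7, 100.6]
ee_rot: [-0.001, 0.223, 0.975, -0.0]
force: [0.4, -0.8, 0.6]
grip_width: 1.0
grip_force: 0.0
[656.90460957  16.57261539 101.91120362] [-0.54155433 -0.55844609  1.50034639]
```

View pics/w3c.png

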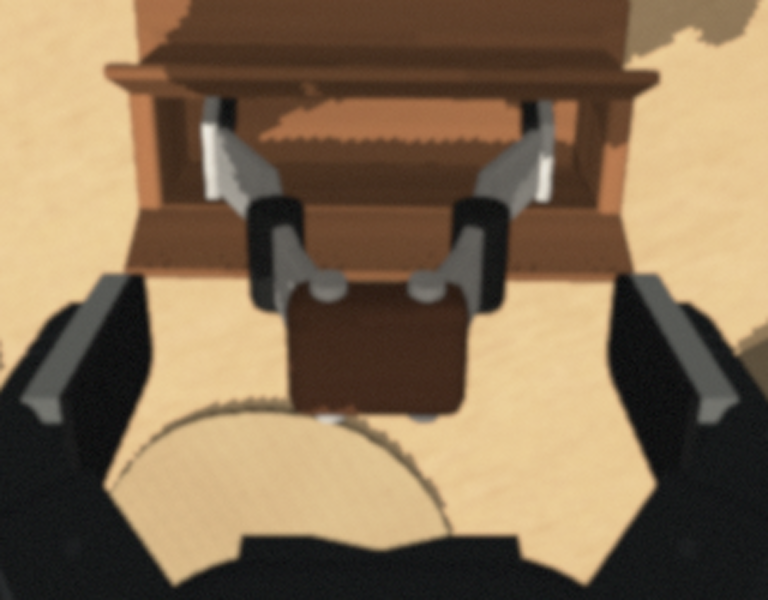

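```bash
python3 -m pendant '0 0 .015 0;0 0 .014 0;0 0 0 0' && python3 -m pendant '0 0 0 0;0 0 0 0;0 0 0 0;0 0 0 0;0 0 0 0;0 0 0 0' .6 20
```

```text
time_s: 4.4
eef_pos: [656.1, 16.6, 70.8]
ee_rot: [-0.001, 0.223, 0.975, -0.0]
force: [-0.3, -1.3, -0.0]
grip_width: 1.0
grip_force: 0.0
time_s: 5.15
eef_pos: [657.5, 16.4, 73.6]
ee_rot: [0.001, 0.224, 0.975, 0.0]
force: [-0.9, -0.0, 5.5]
grip_width: 0.607
grip_force: 12.3
```

```bash
python3 -m pendant '0 0 -.01 0;0 0 -.02 0;0 0 -.03 0;0 0 -.03 0;0 0 -.03 0;0 0 0 0'
python3 - <<'E'
from h import *
c=shot('wrist','w4'); s=ctrl.sense(); print(s['eef_pos'],s['force'],s['grip_width'],s['grip_force'])
a=c['color'][100:400,120:520,::-1]; cv2.imwrite('pics/w4c.png',cv2.resize(a,None,fx=2,fy=2,interpolation=cv2.INTER_CUBIC))
E
```

```text
time_s: 5.9
eef_pos: [657.5, 16.4, 194.7]
ee_rot: [0.002, 0.223, 0.975, 0.0]
force: [-0.1, 0.4, -1.9]
grip_width: 0.605
grip_force: 5.9
[656.7830298   16.46551858 192.51203756] [ 0.25542272  0.1672902  -1.39892228] 0.6046399276273215 5.925512462854385
```

View pics/w4c.png

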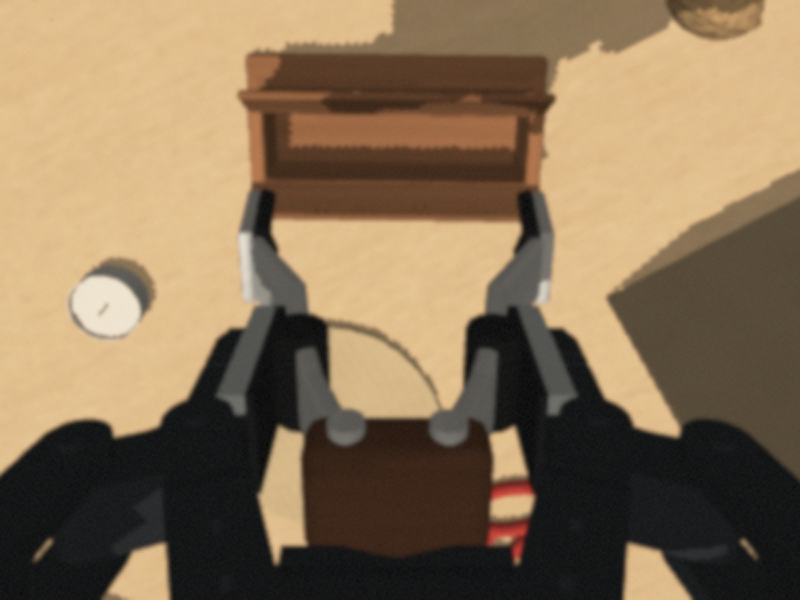

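The tongs are lifted and hang straight in the pads, with the tips about 64.5 mm below the TCP. I'll move to where the wrist camera sees the cone.

```bash
python3 -m pendant '.004 -.025 0 0;.007 -.043 0 0;.007 -.043 0 0;.007 -.043 0 0;.007 -.043 0 0;.005 -.032 0 0;.004 -.025 0 -.0935;0 0 0 -.0935;0 0 0 0'
python3 - <<'E'
from h import *
c=shot('wrist','w5'); s=ctrl.sense(); print(s['eef_pos'],frame(s)[:2,1],s['grip_width'],s['grip_force'])
for r in models.boxes_of('wrist','cone')[:2]: print(round(r['p'],2),np.round(r['at'],1),np.round(proj(c,r['at'])))
t=viewer.capture('top')
for r in models.boxes_of('top','cone')[:2]: print(round(r['p'],2),np.round(r['at'],1),np.round(proj(t,r['at'])))
# dark blob centroid
img=c['color'].astype(int); m=(img.sum(2)<300).astype(np.uint8); n,l,st,ce=cv2.connectedComponentsWithStats(m)
for i in range(1,n):
    if st[i,4]>300: print(st[i],ce[i].round(1))
print('top',ray(t,404,214.7,40))
for n,(x,y) in dict(A=(137,305),B=(211,325),C=(107,409),D=(182,429)).items(): print(n,ray(t,190+x/2.85,100+y/2.85,28).round(1))
print('disc',ray(t,190+167/2.85,100+368/2.85,6.5))
E
```

```text
time_s: 7.08
eef_pos: [508.6, -194.1, 190.9]
ee_rot: [-0.001, 0.132, 0.991, 0.001]
force: [-0.0, 0.3, -2.3]
grip_width: 0.603
grip_force: 5.9
[ 508.79420527 -193.9678467   191.16995741] [0.26260003 0.96490455] 0.6025638111716793 5.930338427424431
0.88 [ 473.9 -190.9   48.6] [310. 144.]
[529  29  30  33 761] [543.4  45. ]
[ 276  111   68   72 3530] [309.3 146. ]
[    0   136   584   264 61656] [244.7 319.5]
[  465   202   175   106 11423] [551.2 252.5]
[ 599  316   41   84 2819] [621.8 359.4]
top [ 477.62474161 -194.68039977   40.        ]
A [506.1 214.2  28. ]
B [487.2 149.   28. ]
C [416. 240.  28.]
D [397.6 174.5  28. ]
disc [451.20841276 192.05426725   6.5       ]
```

View pics/w5.png

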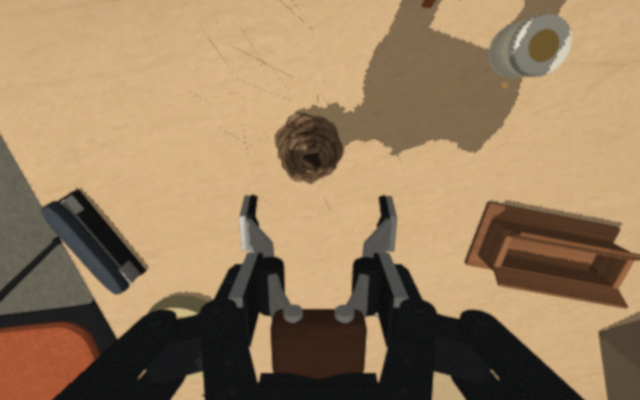

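Run:
```python
from h import *
c=viewer.capture('wrist'); s=ctrl.sense(); R=frame(s)
for u,v,z in [(309.5,147,30),(309.5,147,20),(311,155,62)]:
    p=ray(c,u,v,z); print(p.round(1),delta(s,p)[:2].round(4))
for u in (276,343): print(ray(c,u,147,25).round(1))
# where the jaws' tips should show: tool (0,+-46 outer, 64.5)
o=np.array(s['eef_pos'])
for y in (-49,49):
  for x in (-11,11): print(x,y,np.round(proj(c,o+R@np.array([x,y,60]))))
```

```text
[ 480.5 -193.7   30. ] [ 0.0277 -0.0072]
[ 482.2 -194.4   20. ] [ 0.0259 -0.0075]
[ 481.9 -192.1   62. ] [ 0.0268 -0.0053]
[ 473.2 -224.    25. ]
[ 489.5 -164.    25. ]
-11 -49 [243. 233.]
11 -49 [241. 201.]
-11 49 [392. 233.]
11 49 [394. 201.]
```

```bash
python3 -m pendant '.014 -.0035 0 0;.013 -.0035 0 0;0 0 .025 0;0 0 .02 0;0 0 0 0'
python3 - <<'E'
from h import *
c=shot('wrist','w6'); s=ctrl.sense(); print(s['eef_pos'],s['grip_width'],s['grip_force'])
for r in models.boxes_of('wrist','cone')[:2]: print(round(r['p'],2),np.round(r['at'],1),delta(s,r['at']))
a=c['color'][50:350,120:520,::-1]; cv2.imwrite('pics/w6c.png',cv2.resize(a,None,fx=2,fy=2,interpolation=cv2.INTER_CUBIC))
E
```

```text
time_s: 7.95
eef_pos: [480.8, -193.5, 146.3]
ee_rot: [-0.001, 0.132, 0.991, 0.001]
force: [1.1, 0.8, -0.9]
grip_width: 0.604
grip_force: 5.9
[ 481.34078649 -193.85937448  147.36023501] 0.6046889957388041 5.9481507539749146
0.98 [ 467.9 -190.    46. ] [0.01392578 0.0002011  0.10136804]
```

View pics/w6c.png

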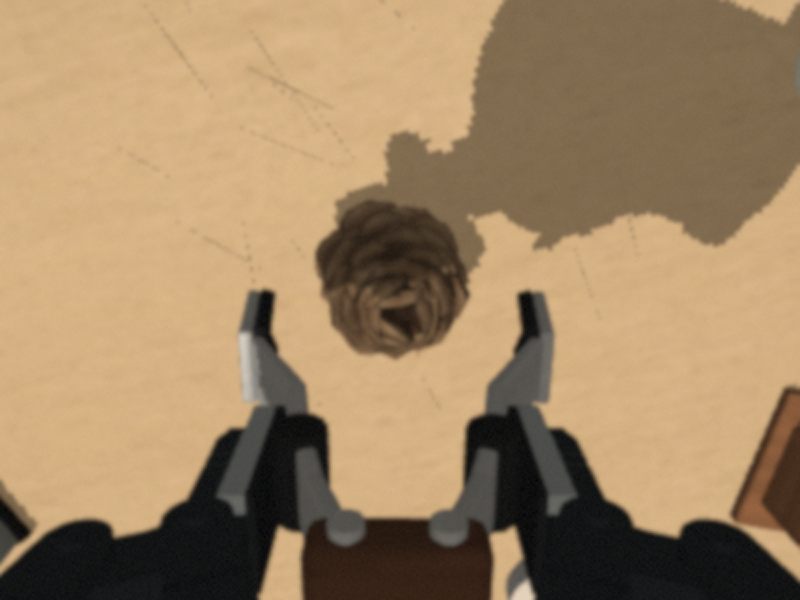

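Run:
```python
from h import *
c=viewer.capture('wrist'); s=ctrl.sense()
for u,v,z in [(316.5,189,25),(316.5,189,35),(320,207,62),(316.5,205,62)]:
    p=ray(c,u,v,z); print(p.round(1),delta(s,p).round(4))
```

```text
[ 481.9 -195.1   25. ] [-0.0002 -0.0008  0.1232]
[ 478.9 -194.2   35. ] [ 0.0029 -0.0007  0.1132]
[ 484.7 -193.1   62. ] [-0.0024  0.0019  0.0862]
[ 482.5 -195.1   62. ] [-0.0009 -0.0007  0.0862]
```

```bash
python3 -m pendant '0 0 .02 0;0 0 .02 0;0 0 .015 0;0 0 .0145 0;0 0 0 0;0 0 0 0' && python3 -m pendant '0 0 0 0;0 0 0 0;0 0 0 0;0 0 0 0;0 0 0 0;0 0 0 0' .48 20
```

```text
time_s: 8.85
eef_pos: [481.6, -194.2, 78.3]
ee_rot: [0.0, 0.132, 0.991, -0.0]
force: [-0.1, -0.5, -1.2]
grip_width: 0.6
grip_force: 5.9
time_s: 9.6
eef_pos: [481.4, -194.1, 77.9]
ee_rot: [0.0, 0.132, 0.991, -0.0]
force: [-0.0, -0.5, 0.1]
grip_width: 0.495
grip_force: 20.2
```

```bash
python3 -m pendant '0 0 -.01 0;0 0 -.02 0;0 0 -.03 0;0 0 -.03 0;0 0 -.02 0;0 0 0 0;0 0 0 0' && python3 -m pendant '.004 .02 0 0;.008 .04 0 0;.008 .045 0 0;.008 .045 0 0;.008 .045 0 0;.008 .045 0 0;.008 .045 0 0;.008 .045 0 0;.007 .03 0 0;.004 .013 0 0' && python3 -m pendant '0 0 0 0;0 0 0 0'
python3 - <<'E'
from h import *
c=shot('wrist','w7'); s=ctrl.sense(); print(s['eef_pos'],frame(s)[:2,1],s['grip_width'],s['grip_force'])
for q in ['cone','centrepiece']:
  for r in models.boxes_of('wrist',q)[:2]: print(q,round(r['p'],2),np.round(r['at'],1),np.round(proj(c,r['at'])))
E
```

```text
time_s: 10.48
eef_pos: [480.9, -193.6, 186.9]
ee_rot: [-0.001, 0.132, 0.991, 0.0]
force: [0.8, 0.2, -1.8]
grip_width: 0.495
grip_force: 20.8
time_s: 11.72
eef_pos: [509.1, 186.6, 187.1]
ee_rot: [-0.001, 0.13, 0.991, -0.0]
force: [0.1, -0.7, -1.3]
grip_width: 0.497
grip_force: 20.8
time_s: 11.98
eef_pos: [510.0, 183.7, 187.7]
ee_rot: [-0.0, 0.132, 0.991, -0.0]
force: [-0.6, 0.1, -1.9]
grip_width: 0.492
grip_force: 20.8
[510.07586774 183.63251789 187.75433452] [0.26202674 0.96506058] 0.49674898666619494 20.80436021089554
cone 0.66 [492.9 187.5 157. ] [316. 208.]
centrepiece 0.89 [445.9 204.8   3.4] [321. 101.]
```

View pics/w7.png

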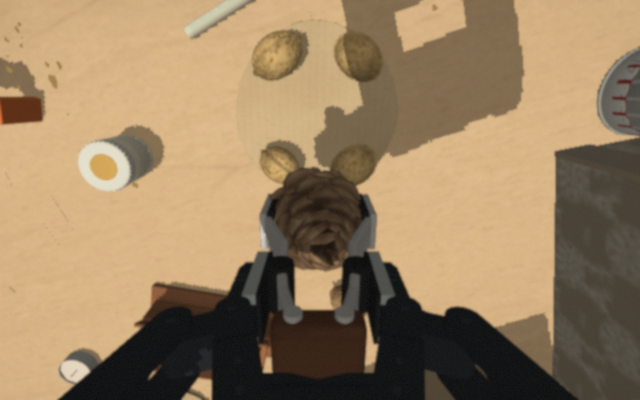

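Run:
```python
from h import *
from scipy.optimize import least_squares
c=viewer.capture('wrist'); s=ctrl.sense(); print(s['eef_pos'])
W=[ray(c,u,v,24)[:2] for u,v in [(280,54),(358,55),(280,161),(353,163)]]; print(np.round(W,1),np.mean(W,0))
E=np.array([ray(c,u,v,6.5)[:2] for u,v in [(236,105),(398,105),(317,19),(241,78),(393,78)]])
r=least_squares(lambda p:np.hypot(*(E-p).T)-77.5,[452,193]); print(r.x,r.fun)
# refine: sample edge strength radially around projected circle on a median-filtered image
lab=cv2.cvtColor(cv2.medianBlur(c['color'],5),cv2.COLOR_RGB2LAB).astype(float)
best=[]
def circ(x,y,rad,th): return np.array([proj(c,[x+rad*np.cos(t),y+rad*np.sin(t),6.5]) for t in th])
th=np.radians(np.arange(0,360,3)); 
def val(P): return np.array([cv2.getRectSubPix(lab.astype(np.float32)[:,:,k],(1,1),(float(a),float(b)))[0,0] for a,b in P for k in (0,1,2)]).reshape(-1,3)
for dx in range(-6,7,2):
  for dy in range(-6,7,2):
    x,y=r.x+[dx,dy]; A=circ(x,y,75.5,th);B=circ(x,y,79.5,th); ok=(A[:,1]<150)&(B[:,1]>2)
    d=np.linalg.norm(val(A[ok])-val(B[ok]),axis=1); best.append((np.median(d),x,y))
best.sort(reverse=True); print(np.round(best[:6],1))
for n,p in [('fit',[*r.x,0]),('W',[*np.mean(W,0),0])]: print(n,delta(s,p))
print('cone in hand tip', ray(c,320,250,187.7-64.5-10+64)-s['eef_pos'])
```

```text
[510.14498984 183.87141486 187.8582962 ]
[[399.7 181. ]
 [417.6 244.2]
 [487.4 153.8]
 [507.  218.9]] [452.90950487 199.47350542]
[456.00993077 197.98896299] [-1.56012372 -1.57503437  1.65253149 -1.64314491 -1.62741212]
[[  6.7 454.  200. ]
 [  6.5 454.  196. ]
 [  6.4 458.  196. ]
 [  6.4 452.  196. ]
 [  6.2 456.  196. ]
 [  6.2 460.  196. ]]
fit [ 0.05595251 -0.00054157  0.18785546]
W [5.93334886e-02 7.93137840e-05 1.87855253e-01]
cone in hand tip [ -1.60582706   1.57683248 -10.6582962 ]
```

```bash
python3 -m pendant '.02 -.001 0 0;.02 0 0 0;.017 0 0 0;0 0 0 0;0 0 .02 0;0 0 .02 0;0 0 .01 0;0 0 0 0'
python3 - <<'E'
from h import *
from scipy.optimize import least_squares
c=shot('wrist','w8'); s=ctrl.sense(); print(s['eef_pos'],s['force'])
R=frame(s);o=np.array(s['eef_pos'])
for q in ['cone','centrepiece','walnut']:
  for r in models.boxes_of('wrist',q)[:5]: print(q,round(r['p'],2),np.round(r['at'],1),np.round(proj(c,r['at'])))
t=shot('top','t8')
# gold walnuts by colour in both pictures, and disc search by edge contrast in wrist picture
for n,im in (('w',c),('t',t)):
    hsv=cv2.cvtColor(cv2.medianBlur(im['color'],5),cv2.COLOR_RGB2HSV); m=((hsv[:,:,1]>125)&(hsv[:,:,0]<30)&(hsv[:,:,2]>60)).astype(np.uint8)
    k,l,st,ce=cv2.connectedComponentsWithStats(m)
    for i in range(1,k):
        if 60<st[i,4]<6000:
            p=ray(im,*ce[i],24); print(n,st[i],p[:2].round(1),(R.T@(p-o))[:2].round(1))
E
```

```text
time_s: 13.18
eef_pos: [455.0, 198.2, 137.5]
ee_rot: [-0.0, 0.132, 0.991, -0.0]
force: [0.3, 0.1, -1.4]
grip_width: 0.497
grip_force: 20.8
[455.2171049  198.37539925 138.1191782 ] [-0.93944468  0.34157617 -1.59247217]
cone 0.61 [437.6 205.3 106.3] [322. 205.]
centrepiece 0.73 [428.8 212.9   5.5] [326. 152.]
w [262 110  32  18 168] [390.4 186.5] [ 59.5 -28.4]
w [351 110  21  17 173] [407.7 245. ] [58.1 32.5]
w [270 121  11  13  70] [396.4 180.3] [ 52.1 -32.8]
w [251 139  18  13  82] [407.1 166.4] [ 38.2 -43.4]
w [  0 168  15  29 377] [382.4 -37.8] [   8.7 -247. ]
w [ 66 241  28  24 526] [454.3 -12. ] [ -53.9 -203.3]
w [189 371  23  27 385] [620.1  34.3] [-201.9 -115.4]
t [11  0 13  9 71] [1075.8  825.1] [-435.4  767. ]
t [ 10   9  26  27 436] [1020.6  806.8] [-387.   734.9]
t [ 71  12  28  15 144] [1016.5  636.2] [-427.5  569.1]
t [ 186   20   81   49 1008] [931.9 236.9] [-450.   161.6]
t [318  34  28  32 538] [912.  -28.2] [-500.1  -99.5]
t [25 37 10 10 63] [963.7 781.4] [-338.6  695.5]
t [ 21  50  23  29 428] [902.8 772.3] [-282.2  670.8]
t [54 60 14 18 80] [891.5 693.7] [-291.9  592. ]
t [65 67 11  9 62] [876.7 665.3] [-284.9  560.8]
t [496  69  14  14  78] [ 826.3 -463.7] [-531.  -542.3]
t [ 286  125   62   50 1724] [649.5  15.8] [-235.1 -125.6]
t [247 141  15  15 165] [657. 175.] [-200.9   30.1]
t [  0 183  47  27 679] [543.8 776.1] [ 65.3 580.8]
t [236 198  14  25 117] [502.2 203. ] [-44.1  16.7]
t [257 207  14  15 154] [488.1 149.7] [-44.4 -38.4]
t [ 22 216  13  13  87] [480.3 757.5] [121.7 546.3]
t [244 243  19  15 202] [398.2 176.8] [ 49.5 -35.7]
t [347 251  41  26 455] [ 359.1 -102.7] [  14.2 -315.7]
t [  0 255  25  36 451] [355.7 785.8] [249.5 541. ]
t [ 98 254  15  15 159] [379.1 550.1] [165.3 319.7]
t [   0  307   52   36 1622] [230.8 748.9] [360.3 472.8]
```

```bash
python3 -m pendant '0 0 .02 0;0 0 .015 0;0 0 .009 0;0 0 .004 0;0 0 .002 0;0 0 0 0' && python3 -m pendant '0 0 .001 0;0 0 .001 0;0 0 .001 0;0 0 0 0' && python3 -m pendant '0 0 .001 0;0 0 0 0;0 0 0 0'
```

```text
time_s: 14.18
eef_pos: [454.9, 198.5, 88.0]
ee_rot: [0.0, 0.131, 0.991, 0.0]
force: [0.5, -0.3, -1.4]
grip_width: 0.498
grip_force: 20.9
time_s: 14.68
eef_pos: [454.7, 198.5, 84.7]
ee_rot: [-0.0, 0.132, 0.991, -0.0]
force: [-0.8, -0.2, -1.9]
grip_width: 0.496
grip_force: 20.9
time_s: 15.05
eef_pos: [454.7, 198.5, 83.8]
ee_rot: [-0.0, 0.132, 0.991, 0.0]
force: [-1.1, -0.9, -2.6]
grip_width: 0.499
grip_force: 20.9
```

```bash
python3 -m pendant '0 0 .001 0;0 0 0 0;0 0 0 0' ; python3 -m pendant '0 0 .001 0;0 0 0 0;0 0 0 0'; python3 -m pendant '0 0 .001 0;0 0 0 0;0 0 0 0'
```

```text
time_s: 15.42
eef_pos: [454.9, 198.5, 82.9]
ee_rot: [0.0, 0.132, 0.991, 0.0]
force: [0.6, 0.2, 0.4]
grip_width: 0.498
grip_force: 20.3
time_s: 15.8
eef_pos: [455.0, 198.5, 82.0]
ee_rot: [0.0, 0.132, 0.991, 0.0]
force: [1.9, -0.7, 4.4]
grip_width: 0.496
grip_force: 19.9
time_s: 16.18
eef_pos: [455.2, 198.5, 81.3]
ee_rot: [0.001, 0.131, 0.991, 0.0]
force: [0.0, -0.7, 7.0]
grip_width: 0.498
grip_force: 21.2
```

```bash
python3 -m pendant '0 0 -.0015 0;0 0 0 0;0 0 0 0' && python3 -m pendant '0 0 0 0;0 0 0 0;0 0 0 0;0 0 0 0;0 0 0 0' .605
python3 - <<'E'
from h import *
c=shot('wrist','w9'); s=ctrl.sense(); print(s['eef_pos'],s['force'],s['grip_force'])
for r in models.boxes_of('wrist','cone')[:2]: print(round(r['p'],2),np.round(r['at'],1))
E
```

```text
time_s: 16.55
eef_pos: [454.4, 198.5, 82.0]
ee_rot: [-0.0, 0.132, 0.991, -0.0]
force: [-0.4, -0.5, -1.6]
grip_width: 0.493
grip_force: 21.0
time_s: 17.18
eef_pos: [454.7, 198.5, 82.3]
ee_rot: [-0.0, 0.132, 0.991, -0.0]
force: [0.3, -0.2, -1.9]
grip_width: 0.607
grip_force: 5.8
[454.7282238  198.50412058  82.29588534] [ 0.2238665  -0.36627877 -1.27425762] 5.760345384478569
0.65 [440.7 205.6  53.4]
```

```bash
python3 -m pendant '0 0 -.005 0;0 0 -.01 0;0 0 -.015 0;0 0 -.02 0;0 0 -.03 0;0 0 -.03 0;0 0 0 0'
python3 - <<'E'
from h import *
c=shot('wrist','w10'); s=ctrl.sense(); print(s['eef_pos'],s['force'],s['grip_force'])
for r in models.boxes_of('wrist','cone')[:2]: print(round(r['p'],2),np.round(r['at'],1),delta(s,r['at']))
m=(c['color'].astype(int).sum(2)<270).astype(np.uint8); n,l,st,ce=cv2.connectedComponentsWithStats(m)
for i in range(1,n):
    if st[i,4]>300: print(st[i],ce[i].round(1),ray(c,*ce[i],32)[:2])
print('expected tips',[np.round(proj(c,np.array(s['eef_pos'])+frame(s)@np.array([x,y,60]))) for x in(-11,11) for y in (-49,49)])
E
```

```text
time_s: 18.15
eef_pos: [455.7, 198.7, 194.9]
ee_rot: [0.002, 0.131, 0.991, 0.001]
force: [-0.3, -0.3, -1.3]
grip_width: 0.601
grip_force: 5.8
[454.918507   198.54264752 193.10241738] [ 0.52164924 -0.34897507 -1.30523231] 5.807342827320099
0.7 [443.7 201.3  56. ] [ 0.01178947 -0.00037422  0.13708172]
[   0    0  130   39 1928] [43.5 12.1] [267.00889366  21.28921553]
[ 329  103   49   40 1206] [355.  125.4] [420.04228889 243.49659657]
[   52   108   588   292 68952] [410.1 319.4] [641.29633456 254.86888709]
[ 285  129   66   75 3454] [317.2 167.4] [448.46008868 200.76872495]
[ 22 152  39  31 831] [ 42.1 166.7] [381.01060743 -46.17019777]
[  0 163  22  20 362] [  9.8 172.6] [378.31337832 -78.17024978]
[137 191  26  38 435] [151.4 208.8] [446.28295464  34.38086994]
expected tips [array([243., 230.]), array([390., 230.]), array([241., 199.]), array([393., 199.])]
```

```bash
python3 -m pendant '-.015 -.0077 0 0;-.035 -.018 0 0;-.04 -.02 0 0;-.04 -.02 0 0;-.04 -.02 0 0;-.035 -.018 0 0;-.025 -.013 0 0;-.0125 -.006 0 .0935;0 0 0 .0935;0 0 0 0' && python3 -m pendant '0 0 0 0;0 0 0 0'
python3 - <<'E'
from h import *
c=shot('wrist','w11'); s=ctrl.sense(); print(s['eef_pos'],frame(s)[:2,1],s['grip_force'])
print(delta(s,[656.9,16.5,80]))
d=np.array([.4344,.9007]);y=frame(s)[:2,1]; print('turn',np.arctan2(d[0],d[1])-np.arctan2(y[0],y[1]))
w4=cv2.imread('pics/w4.png').astype(np.float32); a=cv2.imread('pics/w11.png').astype(np.float32)
# tool at the w4 pose? compare stand region (shift) and head region (slip of tongs in hand)
for n,(x0,y0,x1,y1) in dict(stand=(235,120,405,185),head=(265,300,375,375),jawL=(235,190,275,255),jawR=(375,190,410,255)).items():
    p=12; T=w4[y0:y1,x0:x1]; r=cv2.matchTemplate(a[y0-p:y1+p,x0-p:x1+p],T,cv2.TM_CCOEFF_NORMED); _,m,_,l=cv2.minMaxLoc(r); print(n,round(m,3),l[0]-p,l[1]-p)
E
```

```text
time_s: 19.5
eef_pos: [656.9, 15.8, 191.0]
ee_rot: [-0.001, 0.223, 0.975, -0.0]
force: [-0.1, 0.9, -1.7]
grip_width: 0.603
grip_force: 5.8
time_s: 19.75
eef_pos: [656.8, 16.7, 192.2]
ee_rot: [-0.0, 0.223, 0.975, -0.0]
force: [-0.5, 0.9, -1.0]
grip_width: 0.604
grip_force: 5.8
[656.82251395  16.79195746 192.23099386] [0.43486906 0.90049369] 5.808377712965012
[-0.00020721 -0.00022084  0.11223099]
turn -0.0005121130918944727
stand 0.995 0 2
head 0.975 0 0
jawL 0.987 -1 1
jawR 0.993 1 1
```

```bash
python3 -m pendant '0 0 .025 0;0 0 .025 0;0 0 .02 0;0 0 .015 0;0 0 0 0' && python3 -m pendant '0 0 .01 0;0 0 .01 0;0 0 .008 0;0 0 0 0' && python3 -m pendant '0 0 .003 0;0 0 .002 0;0 0 0 0;0 0 0 0'
```

```text
time_s: 20.42
eef_pos: [656.5, 16.9, 106.4]
ee_rot: [-0.001, 0.223, 0.975, -0.0]
force: [-0.8, -0.1, -1.5]
grip_width: 0.609
grip_force: 5.8
time_s: 20.92
eef_pos: [656.5, 16.9, 78.5]
ee_rot: [-0.001, 0.223, 0.975, -0.0]
force: [0.3, 0.2, -0.8]
grip_width: 0.607
grip_force: 5.8
time_s: 21.42
eef_pos: [656.9, 16.8, 74.4]
ee_rot: [0.0, 0.223, 0.975, 0.0]
force: [-0.3, -0.1, -1.3]
grip_width: 0.609
grip_force: 5.8
```

```bash
python3 -m pendant '0 0 .001 0;0 0 0 0;0 0 0 0'; python3 -m pendant '0 0 .001 0;0 0 0 0;0 0 0 0';python3 -m pendant '0 0 .001 0;0 0 0 0;0 0 0 0'
```

```text
time_s: 21.8
eef_pos: [657.1, 16.7, 73.7]
ee_rot: [0.0, 0.224, 0.975, -0.0]
force: [-0.3, -0.3, 1.5]
grip_width: 0.606
grip_force: 5.7
time_s: 22.18
eef_pos: [657.4, 16.6, 73.4]
ee_rot: [0.001, 0.223, 0.975, -0.0]
force: [-0.5, -0.6, 6.3]
grip_width: 0.608
grip_force: 5.9
time_s: 22.55
eef_pos: [657.6, 16.5, 72.6]
ee_rot: [0.001, 0.224, 0.975, -0.0]
force: [-1.2, -1.3, 7.6]
grip_width: 0.604
grip_force: 5.9
```

The tongs are seated on the pocket floor. I'll release them and retreat.

```bash
python3 -m pendant '0 0 -.001 0;0 0 0 0;0 0 0 0;0 0 0 0;0 0 0 0;0 0 0 0;0 0 0 0' 1 && python3 -m pendant '0 0 -.01 0;0 0 -.02 0;0 0 -.03 0;0 0 -.025 0;0 0 -.023 0;.0145 0 0 0;0 0 0 0;0 0 0 0'
python3 - <<'E'
from h import *
c=shot('wrist','w12'); s=ctrl.sense(); print(s['eef_pos'])
w=cv2.imread('pics/w2.png').astype(np.float32); a=cv2.imread('pics/w12.png').astype(np.float32)
for n,(x0,y0,x1,y1) in dict(stand=(240,160,400,235),head=(290,222,345,262),restL=(278,205,300,240),restR=(335,205,355,240)).items():
    p=16; T=w[y0:y1,x0:x1]; r=cv2.matchTemplate(a[y0-p:y1+p,x0-p:x1+p],T,cv2.TM_CCOEFF_NORMED); _,m,_,l=cv2.minMaxLoc(r); print(n,round(m,3),l[0]-p,l[1]-p)
E
```

```text
time_s: 23.42
eef_pos: [656.9, 16.8, 72.3]
ee_rot: [0.0, 0.223, 0.975, -0.0]
force: [1.0, -0.2, -0.2]
grip_width: 0.998
grip_force: 0.0
time_s: 24.42
eef_pos: [644.0, 23.0, 180.4]
ee_rot: [0.0, 0.224, 0.975, -0.0]
force: [1.0, 0.7, 0.5]
grip_width: 1.003
grip_force: 0.0
[644.04944256  22.93196646 180.20853971]
stand 0.983 1 -3
head 0.982 2 -3
restL 0.99 1 -3
restR 0.986 1 -3
```

Run:
```python
from h import *
t0=cv2.imread('pics/top0.png')
for cam in ('top','side'):
    c=shot(cam,cam+'9')
    for q in ['cone','centrepiece','tongs','paint_jar','tea_light','glue_stick','walnut']:
        for r in models.boxes_of(cam,q)[:2]: print(cam,q,round(r['p'],2),np.round(r['at'],1),np.round(proj(c,r['at'])))
    m=(c['color'].astype(int).sum(2)<270).astype(np.uint8); n,l,st,ce=cv2.connectedComponentsWithStats(m)
    for i in range(1,n):
        if 200<st[i,4]<3000: print(st[i],ce[i].round(1),ray(c,*ce[i],35)[:2].round(1))
```

```text
top centrepiece 0.92 [470.5 237.3   6.6] [231. 222.]
top tongs 0.78 [362.3 -94.5  94.5] [366. 265.]
top paint_jar 0.43 [445.4  -1.5  48. ] [325. 229.]
top glue_stick 0.55 [457.2 219.4  51.7] [234. 226.]
top walnut 0.38 [470.2 240.    8.4] [230. 222.]
[339  69  11  53 262] [344.5  96.1] [782.3 -58.5]
[333 126  13  44 260] [339.2 145.6] [654.4 -41.9]
[  0 154  39  13 281] [ 16.7 160.5] [637.4 784.5]
[487 175  27  46 651] [499.9 196.8] [ 516.8 -429.5]
[225 199  19  54 303] [234.3 221.5] [469.8 221.8]
[  0 216  40  18 506] [ 15.9 223.1] [476.8 775.4]
[218 282  39  16 242] [235.8 292.3] [298.3 217.1]
[105 301 114  99 824] [169.5 322.8] [228.4 378.1]
[   0  307   89   44 1327] [ 47.3 329.9] [215.1 679.1]
side cone 0.57 [450.6 214.5  41.6] [340. 282.]
side centrepiece 0.91 [451.9 234.4   4.8] [338. 306.]
side tongs 0.78 [656.   32.1  91.3] [259. 214.]
side tongs 0.7 [362.8 -90.3  53. ] [387. 219.]
side paint_jar 0.78 [447.8  24.2  24.7] [350. 246.]
side tea_light 0.6 [ 660.3 -161.3   14.3] [280. 217.]
side glue_stick 0.58 [346.8 165.3   9.3] [397. 288.]
side walnut 0.4 [643.2 176.5  16.2] [244. 275.]
side walnut 0.3 [645.8  41.4  23.9] [263. 243.]
[375 189  24  56 732] [387.8 218. ] [ 359.8 -147.2]
[267 359  24  41 479] [281.6 385.5] [495.8 454.4]
```

The arm blocks the top view, so I'll move it aside to check the cone against the disc.

```bash
python3 -m pendant '0 0 -.04 0;0 -.04 0 0;0 -.06 0 0;0 -.06 0 0;0 -.05 0 0;0 0 0 0;0 0 0 0'
python3 - <<'E'
from h import *
c=shot('top','top10'); im=c['color']
for q in ['cone','centrepiece']:
    for r in models.boxes_of('top',q)[:2]: print(q,round(r['p'],2),np.round(r['at'],1),np.round(proj(c,r['at'])))
m=(im.astype(int).sum(2)<300).astype(np.uint8); n,l,st,ce=cv2.connectedComponentsWithStats(m)
for i in range(1,n):
    if 150<st[i,4]<3000 and 200<ce[i][0]<300 and ce[i][1]<300: print(st[i],ce[i].round(1),ray(c,*ce[i],32)[:2].round(1))
# walnuts: gold by template from the start picture
t0=cv2.imread('pics/top0.png').astype(np.float32); a=cv2.imread('pics/top10.png').astype(np.float32)
for n,(x,y) in dict(A=(137,305),B=(211,325),C=(107,409),D=(182,429)).items():
    u,v=int(190+x/2.85),int(100+y/2.85); r=cv2.matchTemplate(a[v-16:v+17,u-16:u+17],t0[v-8:v+9,u-8:u+9],cv2.TM_CCOEFF_NORMED); _,mm,_,lo=cv2.minMaxLoc(r); print(n,round(mm,2),lo)
# disc centre in the start picture: gradient search of the circle
g=cv2.GaussianBlur(t0,(0,0),1.2); th=np.radians(np.arange(0,360,2)); B=[]
def smp(x,y,rad):
    P=np.array([proj(c,[x+rad*np.cos(t),y+rad*np.sin(t),5]) for t in th],np.float32); return cv2.remap(g,P[:,0:1],P[:,1:2],cv2.INTER_LINEAR)[:,0]
for x in np.arange(444,466,1.5):
    for y in np.arange(184,206,1.5): B.append((np.median(np.linalg.norm(smp(x,y,75)-smp(x,y,80.5),axis=1)),x,y))
B.sort(reverse=True); print(np.round(B[:6],1))
E
```

```text
time_s: 26.15
eef_pos: [552.5, -165.5, 220.4]
ee_rot: [0.0, 0.223, 0.975, 0.0]
force: [1.5, -0.8, -0.1]
grip_width: 1.003
grip_force: 0.0
cone 0.86 [447.5 194.2  48.9] [244. 230.]
centrepiece 0.8 [457.4 184.3   9.6] [251. 227.]
centrepiece 0.57 [657.2 172.3  28.9] [255. 147.]
[232 217  26  26 492] [244.5 229.7] [449.1 197.1]
A 0.99 (8, 8)
B 0.99 (8, 8)
C 0.79 (8, 8)
D 0.87 (8, 8)
[[ 15.3 451.5 197.5]
 [ 15.1 453.  196. ]
 [ 15.  456.  194.5]
 [ 14.9 454.5 194.5]
 [ 14.6 453.  197.5]
 [ 14.5 457.5 193. ]]
```

```bash
python3 -c "
from rig import ctrl
print(ctrl.finish_job())"
```

```text
the job is handed in; nothing more can be done
None
```

I handed the job in at about 26 s of the 72 s allowed; the verdict wasn't shown: by the last camera check the cone stands on the disc about 4–5 mm from its middle, the tongs are back in their stand as before, and no bystander I could see had moved.

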